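# Put a polishing machine in neutral and hold its hood open

### The job

Get the polishing machine ready for a helper to change its felt wheel: with the hood still shut, throw the drive lever back into its rearmost notch, the wide one with the stud below it (neutral), then lift the hood, most easily by its bar handle, to 45 degrees open and hold it there. The hood falls shut by itself, so do not let it drop, and finish while your gripper is still holding it steady at 45 degrees, with the lever still in its notch and the things around the machine left where they are.

Things in the scene. Friction and masses are not known exactly. Their poses are not given: they have to be found in the camera images.
- machine: grey benchtop polishing machine, fixed: an open-topped enclosure 260 (its x) x 280 (y) x 120 mm high, with a drive housing 240 x 100 x 100 mm high along its right side, centred 190 mm from the enclosure's centre (-y), and a round motor on its left. Origin: centre of the enclosure's underside. x points from its front (robot side) to its back, y to its left, z up. Place and yaw vary.
- lever (a joint): drive lever on the drive housing, swinging in the machine's x-z plane. Rad: 0 upright, positive leaning to the machine's back (+x), stops at -0.8 and 0.8. The neutral notch is centred at 0.5 and 0.26 wide; the two narrow notches are at 0 and -0.5. It starts at -0.52 to 0.12. Friction of 1 to 2 N at the ball: it stays where it is left and does not snap into the notches.
- lever_knob (a point): centre of the black ball, 28 mm across, at the end of the lever's 10 mm steel rod, 110 mm from the pivot; free on both sides for fingers from above
- lever_pivot (a point): the lever's pivot, on its hinge axis (along the machine's y), 105 mm above the table
- stud_notch (a point): the neutral notch: rearmost, widest and deepest of three in the rim of the aluminium sector plate (68 mm radius about the pivot) that stands on the lever's right; a round steel stud sits on the plate below it. The point lies in the lever's swing plane, 60 mm from the pivot: the rod passes through it when in mid-notch
- hood (a joint): hinge of the hood in rad: 0 shut (level), growing as its front edge is lifted; 0.785 is 45 degrees; stop at 1.25. Nothing holds it open: it falls shut from any angle.
- hood_shell: the hood: a flat aluminium frame 250 x 280 mm, 10 mm thick, with a clear window, lying on top of the enclosure and hinged along its back edge; 0.3 to 0.6 kg. Origin on the hinge axis at mid-width; axes those of the machine when shut, turning with the hood. Shut, its top face is 131 mm above the table.
- hood_bar (a point): middle of the hood's bar handle: a round steel bar 12 mm thick, along the hood's y, held 50 mm above the hood's mid-plane by two posts 130 mm apart. Shut, it is 220 mm ahead (-x) of the hinge, 50 mm above it, 176 mm above the table. Free on its front and back for fingers from above; it may turn between the fingers
- hood_hinge (a point): middle of the hood's hinge axis (along the machine's y), 126 mm above the table
- tumbler: a drinking glass, 64 mm across, 100 mm tall; origin centre of its underside; a bystander
- mug: a white mug, 80 mm across, 90 mm tall; origin centre of its underside; a bystander
- polish_tin: a round tin, 52 mm across, 30 mm tall, standing on the drive housing behind the lever; origin centre of its underside; a bystander
- pliers: blue-handled pliers lying in front of the machine, 180 mm long, 14 mm high; origin centre of its underside; a bystander
- marker: a marker pen lying right of the drive housing, 125 mm long, 18 mm high; origin centre of its underside; a bystander
- wood_ring: a turned wooden ring, 68 mm across, 22 mm high; origin centre of its underside; a bystander
- bead_tray: an open tray 120 x 160 x 35 mm left of the machine; origin centre of its underside; a bystander

How it is judged:
By the outcome, as a careful person would: the job done as asked, in the order asked, and still so for the second after the job is handed in, while the arm keeps its last pose, push and grip.
It also fails if it takes over 50 s, if anything falls off the work surface, if the arm or the gripper's body presses on something with over 40 N, if the wrist force passes 120 N, or if a joint passes its speed limit or range.

### The arm

A 7-joint arm with a two-finger parallel gripper is mounted at the origin on the work surface. World frame = base frame: x ahead of the robot, y to its left, z up, the work surface at z = 0. Lengths are in m, angles in rad, forces in N, time in s.
With the tool pointing down it reaches from about 0.425 to 1.025 m from the base axis. Payload 9.4 kg.
Tool frame: the origin (TCP) lies between the finger pads; the fingertips stand 19 mm ahead of it and the grasp point (between the pads) is the TCP (r.tip_reach is the z of the fingertips in the tool frame, in m); z points along the fingers, x is the direction in which the jaws open and shut, and the axes are right-handed (so a half turn about z gives the same grasp; the last joint's range is limited). The gripper opens to 93 mm and grips with 3 to 60 N. Pads are 15 mm wide; open, the fingers measure 128 mm over their backs; the gripper's body (75 mm by 188 mm) begins 65 mm behind the grasp point.
Start: joints at [1.223, 0.599, -0.003, 1.599, 0.002, 0.943, -0.08], TCP at [0.194, -0.699, 0.238] pointing down, gripper open.
Joint ranges: [-2.57, 2.57], [-0.35, 1.97], [-1.29, 1.29], [0.11, 2.56], [-1.05, 4.19], [0.11, 1.86], [-2.63, 2.63]. Speed limits (rad/s): [2.22, 2.22, 3.01, 3.01, 3.14, 3.14, 3.14].

### API

Orientations are given as a 3x3 rotation matrix whose columns are the frame's x, y, z axes.
In Python, from rig import r gives the robot as it stands.
- The arm moves only by the shell command python3 -m jog 'ROWS' [FORCE]. ROWS is JSON, a list that holds one entry, the list of rows, each a list of 5 numbers: the shift along the world's x, y, z in m, then the turn about the world's z in rad, then the opening, from 0 (shut) to 1 (fully open). A call has 1 to 20 rows; each row is the pose to reach, as a shift and turn from the pose commanded when the call began; what a row does not reach only later rows make up. A row lasts 1/10 s, in which the tool goes at most 50 mm and 8.59 degrees, less where a joint would pass 70% of its speed; a pose out of reach is approached as far as the arm can. A call with a gripper value outside its range is refused whole. The fingers move at their own pace and stop on an object; FORCE is the grip in N (left out, the last holds). Time passes only in rows, so rows that repeat a pose let the fingers close. It gives the time, the measured TCP pose, the force and the opening at its end, in the units of the state.
- r.state(): the state, without advancing time (a new reading comes with each control period).
- r.snapshot(name): name is "scene" or "top" or "wrist"; returns a dict with "color" (400x640x3 uint8, red, green, blue), "mtx" (3x3 intrinsics, pixels), "world_from_camera" (4x4, takes a point from camera to world coordinates); the wrist camera has in their place "hand_eye" (4x4, takes a point from camera to tool coordinates, whose origin is the TCP and whose axes are the tool frame's). Camera axes: x right, y down, z forward; pixel columns grow to the right and rows downward; lengths in m; the calibration is good to about 2 mm. The wrist camera is an equidistant fisheye: a pixel r from the principal point sees the ray r / f radians off the axis. A picture is of the moment at which its call begins: read the wrist's pose just before it. There is no depth.
- r.sign_off(): hands the job in, once; it reports no verdict.
The state is a dict: "time_s": time; "joint_positions": joint angles; "qd": joint speeds; "joint_efforts": joint torques, N m; "tool_pos": TCP position; "ee_rot": TCP orientation; "force": force on the tool from outside, world axes, zero at the start; "moment": the same for the moment, N m; "grip_width": finger opening in m.
Only numpy, scipy, OpenCV 4.12 (cv2) and the standard library are available. Lean on these libraries where they do the work, as an engineer would, in place of code of your own. Each camera call takes 0.05 s, during which the arm holds its last target. There are 200 camera calls.

## Working session

There is one attempt and no reset: what is moved stays moved. The work goes in short steps, Python scripts to look and compute and a shell command to move; the robot and the scene stay as the last step left them, time stands still between calls to the robot, and variables do not carry over. Pictures are saved under pics/ and viewed, about 8 in all and at most 12, crops included, and the job is handed in when it is done.

```bash
mkdir -p pics; ls
python3 - <<'E'
from rig import r
import cv2,numpy as np
for n in("scene","top"):
    s=r.snapshot(n); cv2.imwrite(f"pics/{n}0.png",s["color"][:,:,::-1]); np.savez(f"{n}0.npz",**s); print(n,s["mtx"].tolist(),np.round(s["world_from_camera"],3).tolist())
s=r.state(); print({k:np.round(v,3).tolist() for k,v in s.items()}, r.tip_reach)
E
```

```text
pics
scene [[368.7018210745388, 0.0, 315.257963729166], [0.0, 368.7018210745388, 195.9116435577154], [0.0, 0.0, 1.0]] [[0.637, 0.608, -0.475, 0.974], [0.771, -0.512, 0.378, -0.256], [-0.014, -0.607, -0.795, 0.831], [0.0, 0.0, 0.0, 1.0]]
top [[412.3623005369728, 0.0, 321.587873755617], [0.0, 412.3623005369728, 199.72501381192797], [0.0, 0.0, 1.0]] [[0.012, -0.994, 0.109, 0.443], [-1.0, -0.013, -0.013, 0.053], [0.014, -0.109, -0.994, 1.234], [0.0, 0.0, 0.0, 1.0]]
{'time_s': 0.1, 'joint_positions': [1.223, 0.6, -0.003, 1.6, 0.002, 0.943, -0.08], 'qd': [0.001, -0.002, 0.0, -0.002, 0.001, 0.002, 0.001], 'joint_efforts': [0.006, -76.656, 1.502, -25.294, -0.052, 0.014, 0.0], 'tool_pos': [0.194, -0.698, 0.237], 'ee_rot': [[0.267, -0.964, -0.001], [-0.964, -0.267, 0.001], [-0.001, 0.0, -1.0]], 'force': [-0.846, 0.116, -0.116], 'moment': [0.02, 0.013, 0.003], 'grip_width': 0.093} 0.019
```

View pics/scene0.png

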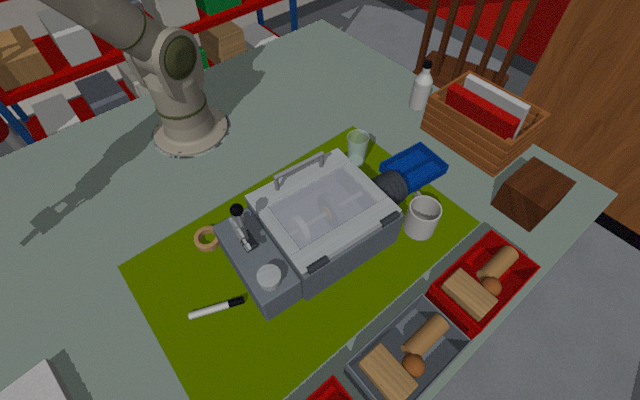

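View pics/top0.png

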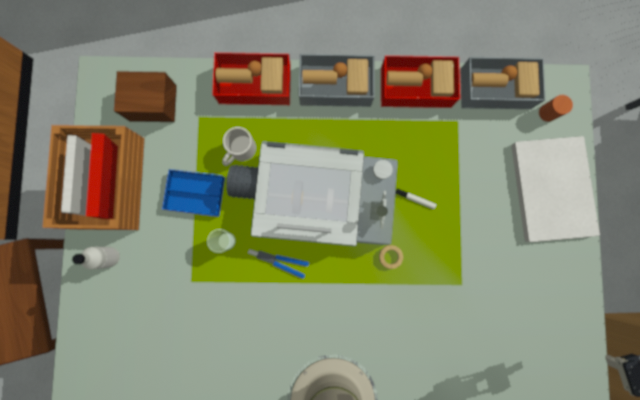

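Scene: the hood has its bar at about (300,170), the knob is at (237,211), and the tin at (268,275). Top: the hood's corners are near (262,145), (364,151), (358,243) and (254,237), with the lever near (380,208). I'll enlarge both.

Run:
```python
import cv2,numpy as np
a=cv2.imread("pics/scene0.png")[140:300,200:410]; b=cv2.imread("pics/top0.png")[135:265,240:410]
a=cv2.resize(a,None,fx=2.8,fy=2.8,interpolation=2)[:, :]; 
a=cv2.resize(cv2.imread("pics/scene0.png")[145:285,210:340],None,fx=3,fy=3,interpolation=2)
b=cv2.resize(cv2.imread("pics/top0.png")[135:260,250:405],None,fx=2.6,fy=2.6,interpolation=2)
h=max(a.shape[0],b.shape[0]); p=lambda i:cv2.copyMakeBorder(i,0,h-i.shape[0],0,0,0)
c=np.hstack([p(a),p(b)]); c=cv2.convertScaleAbs(c,alpha=1.3); print(c.shape); cv2.imwrite("pics/crop1.png",c)
```

```text
(420, 793, 3)
```

View pics/crop1.png

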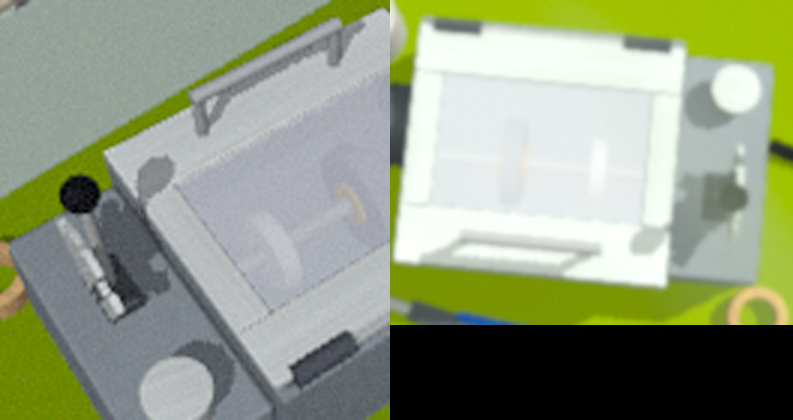

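```bash
cat > h.py <<'E'
import numpy as np
def ray(s,p):
    T=s["world_from_camera"]; d=T[:3,:3]@np.linalg.inv(s["mtx"])@[p[0],p[1],1]; return T[:3,3],d/np.linalg.norm(d)
def plane(s,p,z):
    o,d=ray(s,p); return o+d*(z-o[2])/d[2]
def two(a,b):
    (o,d),(q,e)=a,b; A=np.c_[d,-e]; t=np.linalg.lstsq(A,q-o,rcond=None)[0]; P,Q=o+d*t[0],q+e*t[1]; return (P+Q)/2,np.linalg.norm(P-Q)
E
python3 - <<'E'
import numpy as np
from h import *
np.set_printoptions(precision=4,suppress=True)
S=np.load("scene0.npz");T=np.load("top0.npz")
c=[plane(T,p,.131) for p in [(263.1,141.5),(363.5,151.2),(356.5,245.4),(252.3,235.8)]]
c=np.array(c); print(c,[np.linalg.norm(c[i]-c[i-1]) for i in range(4)])
fwd=(c[0]+c[1]-c[2]-c[3])[:2]; left=(c[0]+c[3]-c[1]-c[2])[:2]
y1=np.arctan2(fwd[1],fwd[0]); y2=np.arctan2(-left[0],left[1]); print("yaw",y1,y2)
yaw=(y1+y2)/2; R=np.array([[np.cos(yaw),-np.sin(yaw)],[np.sin(yaw),np.cos(yaw)]])
m=c.mean(0)[:2]; print("centre",m)
# scene bar ends & corner checks
b=[plane(S,p,.176) for p in [(274.3,177.7),(323.3,152.3)]]; print("bar",b,np.linalg.norm(b[0]-b[1]))
print("hood front-right via scene",plane(S,(210+105/3,145+153/3),.131), "backright",plane(S,(210+283/3,145+390/3),.131))
k,e=two(ray(S,(236.3,209.7)),ray(T,(381.5,210.8))); print("knob",k,e)
for n,o in dict(bar=[0,0] and [m+R@[-.220+.125,0]][0]if 0 else m+R@np.array([-.095,0]),hinge=m+R@np.array([.125,0])).items(): print(n,o)
print("knob rel",R.T@(k[:2]-m), R.T@(b[0][:2]-m),R.T@(b[1][:2]-m))
E
```

```text
[[ 0.7211  0.2005  0.131 ]
 [ 0.6983 -0.0738  0.131 ]
 [ 0.4424 -0.0553  0.131 ]
 [ 0.4645  0.2222  0.131 ]] [np.float64(0.2575377777366559), np.float64(0.2752684144445927), np.float64(0.2565549135518919), np.float64(0.2784214531232669)]
yaw -0.07812486992158478 -0.08117360998408536
centre [0.5815 0.0734]
bar [array([0.4804, 0.0167, 0.176 ]), array([0.4918, 0.1565, 0.176 ])] 0.14022508737546002
hood front-right via scene [ 0.4478 -0.0518  0.131 ] backright [ 0.6991 -0.0701  0.131 ]
knob [ 0.5287 -0.1091  0.2141] 9.675678056071703e-05
bar [0.4868 0.081 ]
hinge [0.7062 0.0635]
knob rel [-0.0382 -0.1862] [-0.0963 -0.0645] [-0.0961  0.0757]
```

The knob sits at about (0.529, -0.109, 0.214), the machine yaw is about -0.08, and the bar's middle is at about (0.487, 0.081), which matches the scene view. I'll go above the knob and look from close by.

```bash
python3 -m jog '[[[0.02,0.035,0.04,-0.05,1],[0.05,0.08,0.08,-0.15,1],[0.32,0.589,0.1,-0.35,1],[0.32,0.589,0.1,-0.35,1],[0.32,0.589,0.1,-0.35,1],[0.32,0.589,0.1,-0.35,1],[0.32,0.589,0.1,-0.35,1],[0.32,0.589,0.1,-0.35,1],[0.32,0.589,0.1,-0.35,1],[0.32,0.589,0.1,-0.35,1],[0.32,0.589,0.1,-0.35,1],[0.32,0.589,0.1,-0.35,1],[0.32,0.589,0.1,-0.35,1],[0.32,0.589,0.1,-0.35,1],[0.32,0.589,0.1,-0.35,1],[0.32,0.589,0.1,-0.35,1],[0.32,0.589,0.1,-0.35,1],[0.32,0.589,0.1,-0.35,1],[0.32,0.589,0.1,-0.35,1],[0.32,0.589,0.1,-0.35,1]]]'
python3 - <<'E'
from rig import r
import cv2,numpy as np
st=r.state(); s=r.snapshot("wrist"); cv2.imwrite("pics/w1.png",s["color"][:,:,::-1]); 
np.savez("w1.npz",R=st["ee_rot"],p=st["tool_pos"],**s); print(st["tool_pos"],np.round(st["ee_rot"],3).tolist(),s["mtx"].tolist(),np.round(s["hand_eye"],3).tolist())
E
```

```text
time_s: 2.1
tool_pos: [0.5136, -0.1104, 0.3377]
ee_rot: [[-0.081, -0.997, -0.0], [-0.997, 0.081, -0.0], [0.0, 0.0, -1.0]]
force: [-0.8, 0.1, -0.3]
grip_width: 0.0931
[ 0.51361302 -0.1104238   0.33765978] [[-0.081, -0.997, -0.0], [-0.997, 0.081, -0.0], [0.0, 0.0, -1.0]] [[309.70691628693146, 0.0, 322.4865254708889], [0.0, 309.70691628693146, 194.37947511193087], [0.0, 0.0, 1.0]] [[1.0, -0.0, 0.0, 0.001], [0.0, 0.964, 0.267, -0.074], [-0.0, -0.267, 0.964, -0.147], [0.0, 0.0, 0.0, 1.0]]
```

View pics/w1.png

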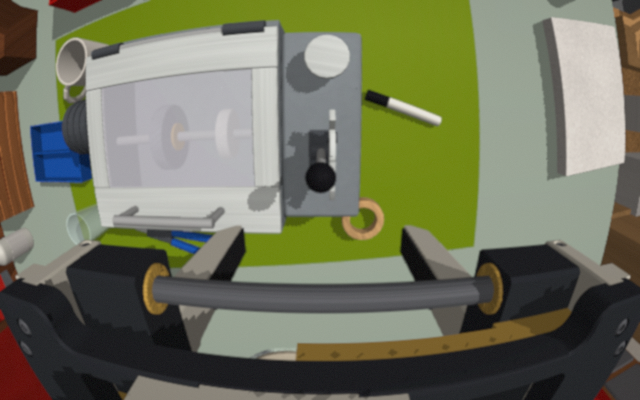

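The wrist view shows the knob at (320,177), the sector plate edge-on near x=333 (rows 110–190), and the tin at (327,55). I'll enlarge the lever area.

Run:
```python
import cv2
c=cv2.imread("pics/w1.png")[100:205,280:370]; cv2.imwrite("pics/w1c.png",cv2.convertScaleAbs(cv2.resize(c,None,fx=5.5,fy=5.5,interpolation=2),alpha=1.3))
```

```text
(no output)
```

View pics/w1c.png

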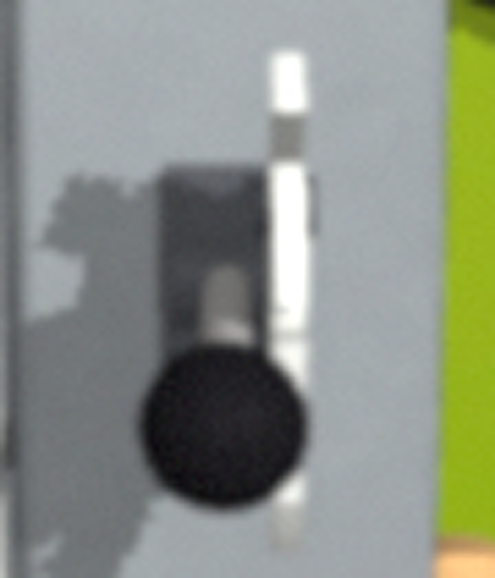

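```bash
cat >> h.py <<'E'
def wray(s,p):
    K=s["mtx"]; u=(np.array(p,float)-K[:2,2])/K[0,0]; t=np.linalg.norm(u); d=np.r_[u/t*np.sin(t),np.cos(t)]
    H=s["hand_eye"]; R=s["R"]; return s["p"]+R@H[:3,3], R@H[:3,:3]@d
def wplane(s,p,z):
    o,d=wray(s,p); return o+d*(z-o[2])/d[2]
E
python3 - <<'E'
import numpy as np
from h import *
np.set_printoptions(precision=4,suppress=True)
W=np.load("w1.npz");S=np.load("scene0.npz"); yaw=-.08; m=np.array([.5815,.0734])
R=np.array([[np.cos(yaw),-np.sin(yaw)],[np.sin(yaw),np.cos(yaw)]])
i=lambda x,y:(280+x/5.5-.4,100+y/5.5-.4)
for n,p,z in (("notchback",i(288,115),.160),("notchfront",i(288,160),.168),("plateback",i(289,50),.14),("knob",i(224,425),.213),("tintop",(327,55),.130)):
    w=wplane(W,p,z); print(n,w,R.T@(w[:2]-m))
k,e=two(wray(W,i(224,425)),ray(S,(236.3,209.7))); print("knob",k,e,R.T@(k[:2]-m))
print("hood corner chk", R.T@(wplane(W,(282,232),.131)[:2]-m))
o,d=wray(W,(165,218));print("bar",wplane(W,(165,218),.176),R.T@(wplane(W,(165,218),.176)[:2]-m))
E
```

```text
notchback [ 0.5762 -0.1262  0.16  ] [ 0.0106 -0.1993]
notchfront [ 0.5681 -0.1253  0.168 ] [ 0.0025 -0.1991]
plateback [ 0.5886 -0.1279  0.14  ] [ 0.0232 -0.2001]
knob [ 0.5286 -0.1105  0.213 ] [-0.038  -0.1875]
tintop [ 0.651  -0.1274  0.13  ] [ 0.0854 -0.1946]
knob [ 0.5294 -0.11    0.2155] 0.0012302268372149999 [-0.0373 -0.1869]
hood corner chk [-0.1254 -0.1392]
bar [0.4884 0.0746 0.176 ] [-0.0929 -0.0063]
```

```bash
python3 - <<'E'
import numpy as np
from h import *
np.set_printoptions(precision=4,suppress=True)
W=np.load("w1.npz"); yaw=-.08; m=np.array([.5815,.0734])
R=np.array([[np.cos(yaw),-np.sin(yaw)],[np.sin(yaw),np.cos(yaw)]])
i=lambda x,y:(280+x/5.5-.4,100+y/5.5-.4)
for n,p,z in (("line338",i(288,338),.173),("line310",i(288,310),.173),("rodbase",i(225,267),.105),("slotback",i(225,165),.1),("platefront",i(289,545),.14),("gap floor115",i(288,115),.15),("gap floor160",i(288,160),.15),("housingback",(322,33),.1),("housingfront",(322,215),.1)):
    w=wplane(W,p,z); print(n,w,R.T@(w[:2]-m))
E
python3 - <<'E'
import cv2
c=cv2.imread("pics/scene0.png")[195:260,220:270]; cv2.imwrite("pics/s0c.png",cv2.resize(c,None,fx=9,fy=9,interpolation=2))
E
```

```text
line338 [ 0.5355 -0.1227  0.173 ] [-0.0302 -0.1991]
line310 [ 0.5407 -0.123   0.173 ] [-0.025  -0.1991]
rodbase [ 0.5414 -0.111   0.105 ] [-0.0252 -0.187 ]
slotback [ 0.5639 -0.1128  0.1   ] [-0.0026 -0.1871]
platefront [ 0.486  -0.1202  0.14  ] [-0.0797 -0.2006]
gap floor115 [ 0.5758 -0.1264  0.15  ] [ 0.0103 -0.1996]
gap floor160 [ 0.567  -0.1257  0.15  ] [ 0.0015 -0.1997]
housingback [ 0.6855 -0.1245  0.1   ] [ 0.1194 -0.189 ]
housingfront [ 0.453  -0.1057  0.1   ] [-0.1138 -0.1888]
```

View pics/s0c.png

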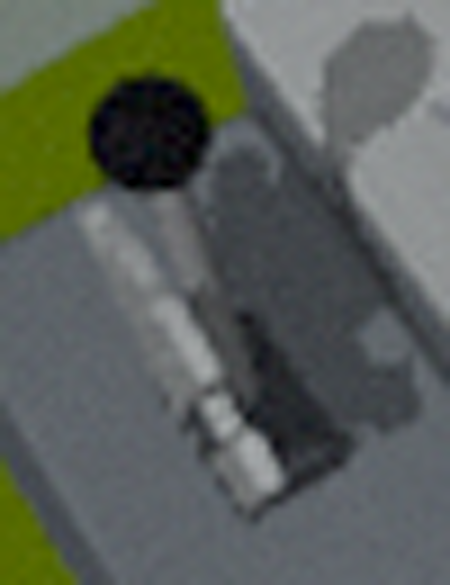

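The pivot is at machine-relative x of about -0.027. Four cues agree on it: rod base, notch 0, stud notch and plate ends. That puts the lever at about -0.09 rad, and the knob has to move about +63 mm along the machine's x on the arc. Next I grip the knob.

```bash
python3 -m jog '[[[0.015,0,-0.04,0,1],[0.015,0,-0.08,0,1],[0.015,0,-0.11,0,1],[0.015,0,-0.124,0,1],[0.015,0,-0.124,0,0.5],[0.015,0,-0.124,0,0.1],[0.015,0,-0.124,0,0.1],[0.015,0,-0.124,0,0.1],[0.015,0,-0.124,0,0.1],[0.015,0,-0.124,0,0.1]]]' 15
```

```text
time_s: 3.15
tool_pos: [0.5291, -0.1096, 0.2141]
ee_rot: [[-0.079, -0.997, 0.001], [-0.997, 0.079, -0.0], [0.0, -0.001, -1.0]]
force: [-0.5, 1.0, -0.6]
grip_width: 0.0495
```

```bash
python3 -m jog '[[[0,0,0,0,0.1],[0,0,0,0,0.1],[0,0,0,0,0.1],[0,0,0,0,0.1],[0,0,0,0,0.1]]]' 15
```

```text
time_s: 3.65
tool_pos: [0.5289, -0.1097, 0.2136]
ee_rot: [[-0.079, -0.997, -0.0], [-0.997, 0.079, -0.0], [0.0, 0.0, -1.0]]
force: [0.2, 0.0, 1.0]
grip_width: 0.027
```

Gripped: 27 mm on the 28 mm ball. Now the swing along the arc.

```bash
python3 -m jog '[[[0.010,-0.001,0.0005,0,0.1],[0.018,-0.0015,0,0,0.1],[0.0265,-0.002,-0.001,0,0.1],[0.0345,-0.003,-0.0025,0,0.1],[0.0425,-0.0035,-0.0045,0,0.1],[0.0525,-0.004,-0.008,0,0.1],[0.058,-0.0045,-0.0105,0,0.1],[0.0625,-0.005,-0.013,0,0.1],[0.0625,-0.005,-0.013,0,0.1],[0.0625,-0.005,-0.013,0,0.1]]]' 15
python3 - <<'E'
from rig import r
import cv2,numpy as np
s=r.snapshot("scene"); np.savez("scene1.npz",**s); c=s["color"][190:270,215:285,::-1]; a=cv2.resize(c,None,fx=7,fy=7,interpolation=2)
cv2.imwrite("pics/s1.png",a)
E
```

```text
time_s: 4.65
tool_pos: [0.5919, -0.1148, 0.2007]
ee_rot: [[-0.079, -0.997, 0.001], [-0.997, 0.079, -0.0], [0.0, -0.001, -1.0]]
force: [1.4, -2.0, 2.4]
grip_width: 0.0274
```

```bash
python3 -m jog '[[[0,0,0,0,0.7],[0,0,0,0,0.7],[0,0,0,0,0.7],[0,0,0,0,0.7],[0,0,0.04,0,0.7],[-0.02,0,0.09,0,0.7],[-0.06,0,0.13,0,0.8],[-0.09,0.01,0.14,0,0.8],[-0.09,0.01,0.14,0,0.8],[-0.09,0.01,0.14,0,0.8]]]' 15
python3 - <<'E'
from rig import r
import cv2,numpy as np
st=r.state(); w=r.snapshot("wrist"); np.savez("w2.npz",R=st["ee_rot"],p=st["tool_pos"],**w); s=r.snapshot("scene"); np.savez("scene1.npz",**s)
print(st["tool_pos"])
a=cv2.resize(s["color"][190:275,210:280,::-1],None,fx=6,fy=6,interpolation=2)
b=cv2.resize(w["color"][60:230,275:360,::-1],None,fx=3,fy=3,interpolation=2)
cv2.imwrite("pics/c2.png",cv2.convertScaleAbs(np.hstack([a,b]),alpha=1.3))
E
```

```text
time_s: 5.7
tool_pos: [0.5012, -0.1045, 0.3414]
ee_rot: [[-0.079, -0.997, 0.002], [-0.997, 0.079, -0.0], [0.0, -0.002, -1.0]]
force: [0.2, 1.1, -0.5]
grip_width: 0.0745
[ 0.50120846 -0.10448503  0.34140762]
```

View pics/c2.png

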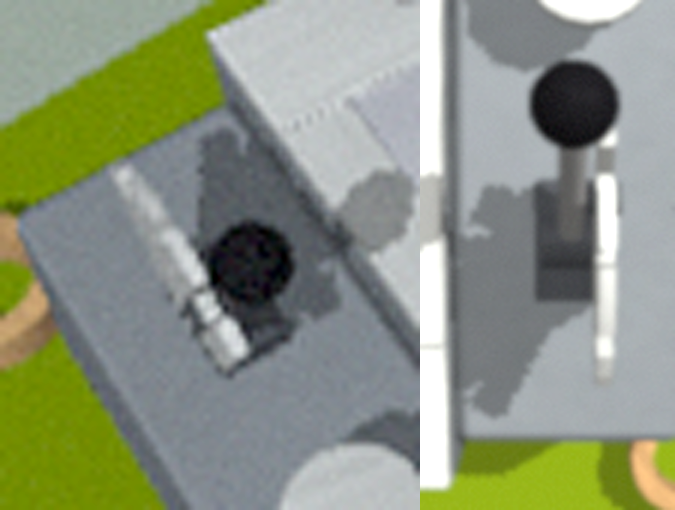

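The knob now leans back in both views. Its position over the slot and notch can be measured from this one.

Run:
```python
import numpy as np
from h import *
np.set_printoptions(precision=4,suppress=True)
W=np.load("w2.npz"); S=np.load("scene1.npz"); yaw=-.08; m=np.array([.5815,.0734])
R=np.array([[np.cos(yaw),-np.sin(yaw)],[np.sin(yaw),np.cos(yaw)]])
i=lambda x,y:(275+(x-420)/3-.3,60+y/3-.3)
for n,p,z in (("slotback",i(565,183),.1),("slotfront",i(565,300),.1),("platefront",i(605,380),.14),("plateback",i(607,118),.14),("gapA",i(607,143),.16),("gapB",i(607,173),.168),("zeroA",i(607,268),.173),("zeroB",i(607,280),.173),("knob",i(574,104),.2015)):
    w=wplane(W,p,z); print(n,w,R.T@(w[:2]-m))
k,e=two(wray(W,i(574,104)),ray(S,(210+250/6-.4,190+263/6-.4))); print(k,e,R.T@(k[:2]-m))
# rod direction in wrist: base point near z .105
for y in (160,200,238): print(R.T@(wplane(W,i(571,y),.105)[:2]-m))
```

```text
slotback [ 0.5626 -0.1108  0.1   ] [-0.0041 -0.1852]
slotfront [ 0.5134 -0.1069  0.1   ] [-0.0535 -0.1852]
platefront [ 0.4873 -0.1203  0.14  ] [-0.0784 -0.2006]
plateback [ 0.587  -0.1283  0.14  ] [ 0.0216 -0.2006]
gapA [ 0.5775 -0.1266  0.16  ] [ 0.012  -0.1997]
gapB [ 0.5671 -0.1255  0.168 ] [ 0.0016 -0.1994]
zeroA [ 0.5348 -0.1229  0.173 ] [-0.0308 -0.1994]
zeroB [ 0.5307 -0.1226  0.173 ] [-0.035  -0.1994]
knob [ 0.5899 -0.1155  0.2015] [ 0.0235 -0.1877]
[ 0.5899 -0.1152  0.204 ] 0.0007336678808628838 [ 0.0235 -0.1873]
[ 0.0056 -0.1876]
[-0.0109 -0.1876]
[-0.0267 -0.1876]
```

The lever is at about 0.49 rad, mid-notch (the pivot comes from the slot centre and the plate centre). Now to above the bar, with the jaws turned along the machine's x.

```bash
python3 -m jog '[[[-0.005,0.04,0,0.14,1],[-0.01,0.08,0,0.28,1],[-0.015,0.12,0,0.42,1],[-0.015,0.155,0,0.56,1],[-0.015,0.185,0,0.7,1],[-0.015,0.185,0,0.84,1],[-0.015,0.185,-0.01,0.98,1],[-0.015,0.185,-0.03,1.12,1],[-0.015,0.185,-0.05,1.26,1],[-0.015,0.185,-0.06,1.4,1],[-0.015,0.185,-0.06,1.54,1],[-0.015,0.185,-0.06,1.57,1],[-0.015,0.185,-0.06,1.57,1],[-0.015,0.185,-0.06,1.57,1]]]' 15
python3 - <<'E'
from rig import r
import cv2,numpy as np
st=r.state(); w=r.snapshot("wrist"); np.savez("w3.npz",R=st["ee_rot"],p=st["tool_pos"],**w); print(st["joint_positions"])
cv2.imwrite("pics/w3.png",w["color"][:,:,::-1])
E
```

```text
time_s: 7.2
tool_pos: [0.4868, 0.0805, 0.2804]
ee_rot: [[0.997, -0.083, -0.0], [-0.083, -0.997, 0.0], [-0.0, -0.0, -1.0]]
force: [-1.2, -0.6, -0.3]
grip_width: 0.0931
[ 0.11579779  0.30426013 -0.50251846  2.04598496  0.19505152  0.83683572
 -0.58198984]
```

View pics/w3.png

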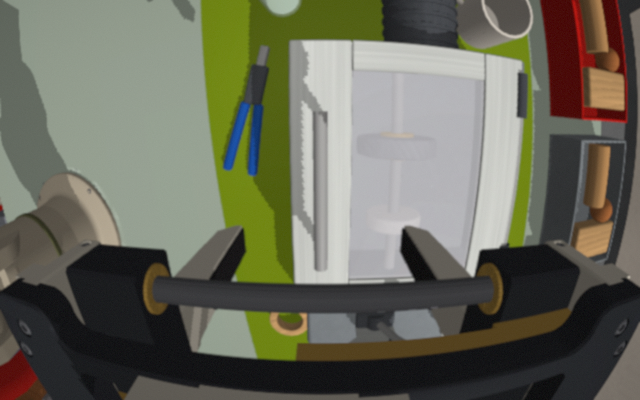

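The bar runs from (320,112) to (321,270), centred between the jaws, with its middle near (0.487, 0.084). Nothing is in the way, so I descend and grip.

```bash
python3 -m jog '[[[0,0.003,-0.04,0,1],[0,0.003,-0.075,0,1],[0,0.003,-0.1,0,1],[0,0.003,-0.106,0,1],[0,0.003,-0.106,0,0],[0,0.003,-0.106,0,0],[0,0.003,-0.106,0,0],[0,0.003,-0.106,0,0],[0,0.003,-0.106,0,0],[0,0.003,-0.106,0,0],[0,0.003,-0.106,0,0],[0,0.003,-0.106,0,0],[0,0.003,-0.106,0,0],[0,0.003,-0.106,0,0],[0,0.003,-0.106,0,0]]]' 30
```

```text
time_s: 8.75
tool_pos: [0.4849, 0.0835, 0.1744]
ee_rot: [[0.997, -0.08, -0.003], [-0.08, -0.997, -0.001], [-0.003, 0.001, -1.0]]
force: [-1.4, -1.0, 4.3]
grip_width: 0.0109
```

Gripped: 11 mm on the 12 mm bar. Now the hood goes up along its arc, with the bar free to turn between the pads.

```bash
python3 -m jog '[[[0.003,0,0.011,0,0],[0.006,0,0.0215,0,0],[0.010,-0.001,0.032,0,0],[0.0145,-0.001,0.0425,0,0],[0.019,-0.0015,0.053,0,0],[0.0245,-0.002,0.063,0,0],[0.0305,-0.0025,0.0725,0,0],[0.037,-0.003,0.082,0,0],[0.0435,-0.0035,0.0905,0,0],[0.051,-0.004,0.0995,0,0]]]' 30
```

```text
time_s: 9.75
tool_pos: [0.5346, 0.0795, 0.2751]
ee_rot: [[0.997, -0.079, -0.006], [-0.079, -0.997, -0.001], [-0.005, 0.002, -1.0]]
force: [-12.4, 0.4, 4.7]
grip_width: 0.0114
```

```bash
python3 -m jog '[[[0.006,-0.0005,0.008,0,0],[0.0135,-0.001,0.016,0,0],[0.022,-0.0015,0.0235,0,0],[0.030,-0.0025,0.0305,0,0],[0.038,-0.003,0.036,0,0],[0.0465,-0.004,0.0415,0,0],[0.0465,-0.004,0.0415,0,0],[0.0465,-0.004,0.0415,0,0],[0.0465,-0.004,0.0415,0,0]]]' 30
python3 - <<'E'
from rig import r
import cv2,numpy as np
st=r.state(); w=r.snapshot("wrist"); s=r.snapshot("scene"); np.savez("w4.npz",R=st["ee_rot"],p=st["tool_pos"],**w);np.savez("scene2.npz",**s)
a=s["color"][60:320,140:460,::-1]; cv2.imwrite("pics/s4.png",cv2.convertScaleAbs(cv2.resize(a,None,fx=2.3,fy=2.3,interpolation=2),alpha=1.2))
E
```

```text
time_s: 10.65
tool_pos: [0.5827, 0.0755, 0.3179]
ee_rot: [[0.997, -0.08, -0.001], [-0.08, -0.997, -0.001], [-0.001, 0.001, -1.0]]
force: [-11.4, -0.6, 11.1]
grip_width: 0.0111
```

View pics/s4.png

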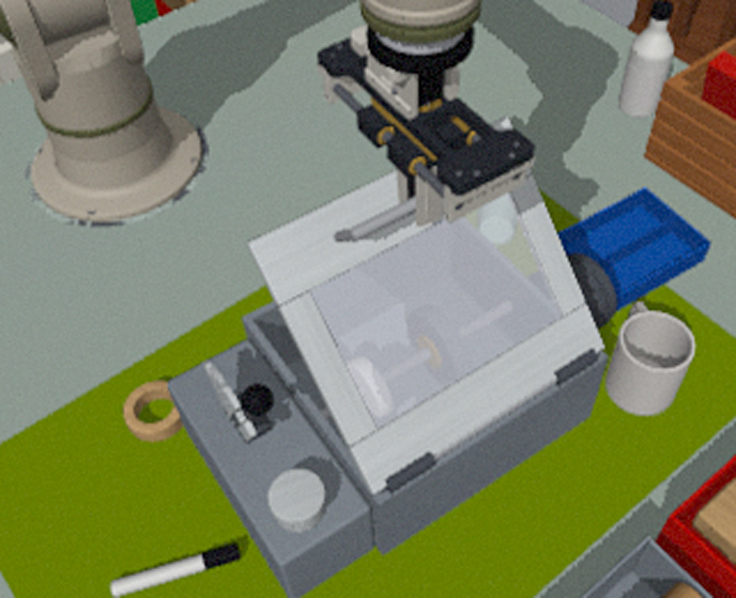

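The hood is up and held, and the lever is still back. I'll check the angle from the hood's front right corner at (248.7,165.2) and the lever once more from the knob at (252,234).

Run:
```python
import numpy as np
from h import *
S=np.load("scene2.npz"); yaw=-.08; m=np.array([.5815,.0734])
R=np.eye(3);R[:2,:2]=[[np.cos(yaw),-np.sin(yaw)],[np.sin(yaw),np.cos(yaw)]]
def side(p,y):
    o,d=ray(S,p); o=R.T@(o-np.r_[m,0]); d=R.T@d; return o+d*(y-o[1])/d[1]
for p in ((248.7,165.2),(249.3,166.0)):
    c=side(p,-.14)-[.125,0,.126]; v=c[[0,2]]; print("corner",c,"r",np.hypot(*v),"theta",np.arctan2(v[1],-v[0])-np.arctan2(.005,.25))
k=side((140+257/2.3-.3,60+400/2.3-.3),-.187)-[-.0285,0,.105]; print("knob",k,np.hypot(k[0],k[2]),np.arctan2(k[0],k[2]))
```

```text
corner [-0.1585716  -0.14        0.19815778] r 0.25379412727708134 theta 0.8759184356424267
corner [-0.15632924 -0.14        0.19797379] r 0.25225473696984224 theta 0.8824033580291163
knob [ 0.05313439 -0.187       0.0998088 ] 0.11307103815117224 0.48920063057036833
```

The gripper's track gives about 0.785 (x alone 0.775, z 0.79 to 0.807), while the corner reading gives 0.88. I'll look closer to settle this.

Run:
```python
import numpy as np,cv2
S=np.load("scene2.npz")["color"][:,:,::-1]; W=np.load("w4.npz")["color"][:,:,::-1]
a=cv2.resize(S[130:290,235:345],None,fx=3.6,fy=3.6,interpolation=2)
b=cv2.resize(W[20:340,250:510],None,fx=1.5,fy=1.5,interpolation=2)
h=max(len(a),len(b)); p=lambda i:cv2.copyMakeBorder(i,0,h-len(i),0,0,0)
c=np.hstack([p(a),p(b)]);print(c.shape);cv2.imwrite("pics/c5.png",c)
```

```text
(576, 786, 3)
```

View pics/c5.png

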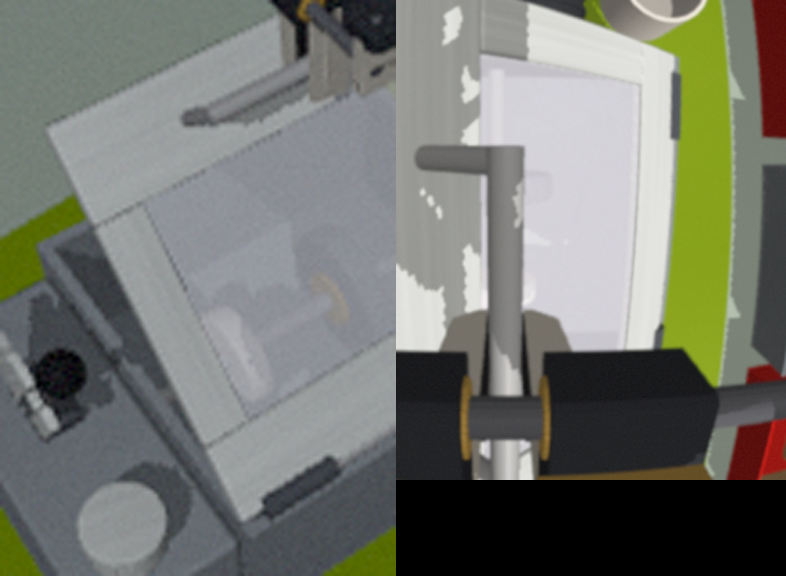

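Run:
```python
import numpy as np
from h import *
S=np.load("scene2.npz"); yaw=-.08; m=np.array([.5815,.0734])
R=np.eye(3);R[:2,:2]=[[np.cos(yaw),-np.sin(yaw)],[np.sin(yaw),np.cos(yaw)]]
def side(p,y,yaw=None):
    o,d=ray(S,p); o=R.T@(o-np.r_[m,0]); d=R.T@d; return o+d*(y-o[1])/d[1]
print("cam rel",R.T@(S["world_from_camera"][:3,3]-np.r_[m,0]))
H=np.array([.125,0,.126])
print("shut front corner",side((245-.3,196-.3),-.14)-H,"expect -.25,.005")
f=side((247.7,165.2),-.14)-H; b=side((301.8,274.6),-.14)-H; print("front",f,"back",b); v=f-b; print(np.arctan2(v[2],-v[0]),np.hypot(v[0],v[2]))
def proj(P):
    P=R@P+np.r_[m,0]; T=S["world_from_camera"]; q=S["mtx"]@(T[:3,:3].T@(P-T[:3,3])); return q[:2]/q[2]
for th in (.7,.785,.85,.9):
    c,s=np.cos(th),np.sin(th); f=lambda x,y,z:proj(H+[x*c+z*s,y,-x*s+z*c])
    print(th,"corner",f(-.25,-.14,.005),"bar end",f(-.22,-.071,.05),"back",f(0,-.14,.005),"left corner",f(-.25,.14,.005))
print("shut",proj(H+[-.25,-.14,.005]),"TCP",proj(R.T@(np.array([.5827,.0755,.3179])-np.r_[m,0])))
```

```text
cam rel [ 0.4178173  -0.29654945  0.83063887]
shut front corner [-0.23475975 -0.14        0.02405237] expect -.25,.005
front [-0.16406251 -0.14        0.19322494] back [ 0.00473013 -0.14        0.01635863]
0.8087512556851739 0.24448445406132707
0.7 corner [244.14711731 167.54763569] bar end [287.41062074 163.07104245] back [301.65405013 276.71818257] left corner [355.68232002 112.55941197]
0.785 corner [246.45702506 166.84526216] bar end [291.47095869 164.19002729] back [301.74473998 276.89438366] left corner [360.45336602 110.59189392]
0.85 corner [248.60462341 166.86947783] bar end [294.91375246 165.61440444] back [301.80981605 277.02643994] left corner [364.48075876 109.55749207]
0.9 corner [250.48838848 167.2414274 ] bar end [297.75794741 167.05854946] back [301.85715737 277.12604098] left corner [367.80049186 109.05939999]
shut [242.98695451 196.41886111] TCP [322.00897972 146.4265854 ]
```

Casting the corner onto the side plane is ill-conditioned from this camera: it was 19 mm off even for the shut hood. With the shut-hood bias removed, the corner gives about 0.77, the front-back edge 0.81, and the gripper's chord 0.79, so the hood is at 45° within about a degree. The grip is pressing radially towards the hinge at about 16 N, so I'll ease it by 2 to 3 mm and hold.

```bash
python3 -m jog '[[[-0.0015,0,0.0005,0,0],[-0.003,0,0.001,0,0],[-0.003,0,0.001,0,0],[-0.003,0,0.001,0,0],[-0.003,0,0.001,0,0],[-0.003,0,0.001,0,0],[-0.003,0,0.001,0,0],[-0.003,0,0.001,0,0],[-0.003,0,0.001,0,0],[-0.003,0,0.001,0,0]]]' 30
python3 - <<'E'
from rig import r
import cv2,numpy as np
p=np.array(r.state()["tool_pos"]); d=p-[.4849,.0835,.1744]; print("theta chord",2*np.arcsin(np.linalg.norm(d)/2/.2256))
s=r.snapshot("top"); cv2.imwrite("pics/top6.png",s["color"][:,:,::-1])
E
```

```text
time_s: 11.75
tool_pos: [0.5808, 0.0756, 0.3168]
ee_rot: [[0.997, -0.08, -0.0], [-0.08, -0.997, 0.0], [-0.0, -0.0, -1.0]]
force: [-4.2, 2.7, 2.6]
grip_width: 0.0108
theta chord 0.7813316056169082
```

View pics/top6.png

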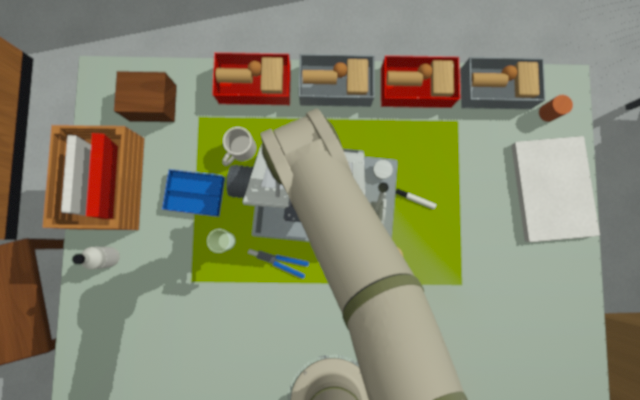

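The visible bystanders are where they started: mug (238,145), tumbler (221,241), pliers (278,263), tin (383,170) and marker (416,198). The ring is hidden by the arm here, but in the earlier scene view it was in place. The forces are low and the hood is held at about 0.78 rad, so I'm handing in.

```bash
python3 -c "
from rig import r
print(r.sign_off())"
```

```text
the job is handed in; nothing more can be done
None
```

The lever is in the neutral notch and the gripper is holding the hood at about 45° by its bar. I handed the job in at about 12 s of the 50 s allowed.

- **Lever:** with the hood shut, I gripped the ball and swung the lever from about -0.09 rad to about 0.49 rad. It still measured 0.49 after the hood was raised; the notch is centred at 0.5.
- **Hood:** the gripper's travel puts it at about 0.78 rad (target 0.785), with the bar gripped at 30 N. I eased off a slight push towards the hinge, which brought the force on the tool down to about 6 N.
- **Bystanders:** in the last top view everything I could see was where it started. The arm hid the wooden ring there; it was in place in the scene picture taken once the hood was up.

**Checks that disagreed:** a first camera reading of the hood's front corner gave 0.88 rad. The same method was about 20 mm off for the shut hood, so I discounted it. With that error removed, the corner gave about 0.77; the hood's side edge gave 0.81. Both were taken just before the final easing, which lowered the hood by about 0.01 rad, so the angle could be off by about 0.02 rad.

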